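# One click more on the parts feeder's dial, then start

### The arm

A 6-joint arm with a two-finger parallel gripper is mounted at the origin on the work surface. World frame = base frame: x ahead of the robot, y to its left, z up, the work surface at z = 0. Lengths are in mm, angles in rad, forces in N, time in s.
With the tool pointing down it reaches from about 275 to 750 mm from the base axis. Payload 10.2 kg.
Tool frame: the origin (TCP) lies midway between the tips of the shut fingers; the grasp point (between the pads) lies 19 mm behind it; z points along the fingers, y is the line along which they close (so a half turn about z gives the same grasp; the last joint's range is limited). The gripper opens to 85 mm and grips with 20 to 120 N. Pads are 22 mm wide; open, the fingers measure 114 mm over their backs; the gripper's body (76 mm by 85 mm) begins 54 mm behind the grasp point. The pads swing forward as they close: fully open they stand 13 mm farther back than shut.
Start: joints at [-1.344, 0.313, 1.498, -0, 1.331, -0.223], TCP at [228.251, -472.792, 231.294] pointing down, gripper open.
Joint ranges: [-2.94, 2.94], [-0.97, 2.17], [0.19, 2.56], [-1.23, 4.37], [0.02, 3.11], [-2.88, 2.88]. Speed limits (rad/s): [2.39, 2.39, 3.01, 3.14, 3.14, 3.14].

### API

Orientations are given as a unit quaternion [w, x, y, z].
In Python, from rig import sense, capture, finish_job, find_in, place_of gives the robot as it stands. The module is installed in compiled form; this text tells all that it offers.
- The arm moves only by the shell command python3 -m jog 'ROWS' [FORCE]. ROWS is JSON, a list of rows, each an object of numbers: "tx", "ty", "tz": the shift along the tool's x, y, z in mm; "ax", "ay", "az": the turn, a rotation vector about the tool's x, y, z in rad; "jaw": the closure, from -1 (fully open) to 1 (shut), so that 0 is half open. In form: [{"tx": .., "ty": .., "tz": .., "ax": .., "ay": .., "az": .., "jaw": ..}, ...]. A call has 1 to 5 rows; each row shifts and turns the commanded pose from where the row before left it, along the tool's axes as they then stand; what a row does not reach is not made up. A row lasts 1/8 s, in which the tool goes at most 62.5 mm and 10.7 degrees, less where a joint would pass 70% of its speed; a pose out of reach is approached as far as the arm can. A call with a gripper value outside its range is refused whole. The fingers move at their own pace and stop on an object; FORCE is the grip in N (left out, the last holds). Time passes only in rows, so rows that do not move let the fingers close. It gives the time, the measured TCP pose, the force, the opening and the grip force at its end, in the units of the state.
- sense(): the state, without advancing time (a new reading comes with each control period).
- capture(name): name is "scene" or "side" or "wrist"; returns a dict with "color" (480x640x3 uint8, red, green, blue), "depth" (480x640 float32, mm along the optical axis (not along the pixel's ray), 0 where there is no reading), "fx", "fy", "cx", "cy" (pixels), "camera_from_world" (4x4, takes a point from world to camera coordinates); the wrist camera has in their place "mount" (4x4, takes a point from camera to tool coordinates, whose origin is the TCP and whose axes are the flange's). Camera axes: x right, y up, looking along -z (the intrinsics and any distortion apply to the point x, -y, -z); pixel columns grow to the right and rows downward; lengths in mm; the calibration is good to about 2 mm. The wrist camera is an equidistant fisheye: a pixel r from the principal point sees the ray r / f radians off the axis. A picture is of the moment at which its call begins: read the wrist's pose just before it.
- finish_job(): hands the job in; it is judged then, once.
Trained networks look in the newest picture that a camera, given by its name, has taken for a name from the list of things; names that differ only in an ending like _2 or _b are one class to them, and where a whole thing is asked for, a point or a joint stands for the part that bears it (a point fixed in the world has none). Each returns a list of dicts, best first, with "conf" (0 to 1); they miss things now and then, are a little off and sometimes report something else, mostly with a low value. They report only what shows in the picture. A call takes as long as a camera call.
- find_in(query, camera): "centre" ([column, row] in pixels, amid what is visible of it).
- place_of(query, camera): "centre" ([column, row] in pixels: a listed point, or the origin of a listed thing).
The state is a dict: "time_s": time; "joints": joint angles; "dq": joint speeds; "tau": joint torques, N m; "eef_pos": TCP position; "ee_rot": TCP orientation; "force": force on the tool from outside, world axes, zero at the start; "wrist_torque": the same for the moment, N m; "grip_width": opening from 0.0 (shut) to 1.0 (fully open); "grip_force": force on a finger pad.
Only numpy, scipy, OpenCV 4.12 (cv2) and the standard library are available. Lean on these libraries where they do the work, as an engineer would, in place of code of your own. Each camera call takes 0.05 s, during which the arm holds its last target. There are 200 camera calls.

### The job

Set the parts feeder one step faster and start it: lay a fingertip on the big knurled dial of its control box and turn the dial clockwise, by friction alone, until it clicks into the next detent (one click only), then take the finger off; after that press the round button all the way in and let it come back out. Press gently, pinch and lift nothing, and leave the square button, the small smooth knob and the things standing about as they are.

Things in the scene. Friction and masses are not known exactly. Their poses are not given: they have to be found in the camera images.
- controller: Grey control box fixed to the bench, 170 (x) by 260 (y) by 60 mm high, left or right, turned. Origin at the centre of its underside, z up. On its flat top (z = 60), in its frame: the dial, axis at x = 0, y = +55, in a collar 114 mm across and 8 mm high; and in a row at y = -75 the round button (x = -53), the small smooth knob (x = 0) and the square button (x = +53).
- dial_face (a point): Centre of the flat top face, on the upright axis, of the big knurled black dial: 92 mm across, face 74 mm above the bench and 6 mm above the collar, with a white pointer line. The dial also sinks up to 5 mm on a spring: 3 N to start, then 1 N per mm. A finger pressed 2 to 3 mm down, 28 mm from the axis, and moved on an arc about the axis carries it along.
- dial (a joint): Angle of the big dial, rad, growing clockwise seen from above. Detents at 0, 0.6 and 1.2 (dark ticks on the collar); it starts in the one at 0. About 0.04 N m turns it out of a detent; released between two it snaps to the nearer. Stops at -0.15 and 1.35.
- start_top (a point): Centre of the top of the round black push button (32 mm across), 12 mm above the panel, 72 mm above the bench; it is pressed straight down.
- start (a joint): How far the round button is pushed in, m: 0 out, 0.006 fully in. Springs back; 1.7 N to start, 5 N fully in.
- clear_top (a point): Centre of the top of the square black push button (28 mm wide), 12 mm above the panel. Leave alone.
- clear (a joint): How far the square button is pushed in, m: 0 out, 0.006 fully in.
- trim_top (a point): Centre of the top of the small smooth black knob (24 mm across), 18 mm above the panel. Leave alone.
- trim (a joint): Angle of the small smooth knob, rad, growing clockwise; starts near 0.
- feeder: Vibratory bowl feeder fixed to the bench beside the control box: grey drum with an open steel bowl, 190 mm across, 114 mm high. Origin at the centre of its underside.
- nut: Loose steel collar nut, 24 mm across, 12 mm high, lying on the control box's panel in a corner beyond the dial. Origin at the centre of its underside.
- jar: Loose small jar, 44 mm across, 70 mm high, on the bench at the robot's side of the control box. Origin at the centre of its underside.
- mug: Loose white mug, 76 mm across, 90 mm high. Origin at the centre of its underside.
- driver: Loose screwdriver lying on the bench.
- taperoll: Loose roll core lying flat, 90 mm across, 48 mm high. Origin at the centre of its underside.
- carton: Loose carton, 100 by 130 by 70 mm high. Origin at the centre of its underside.

How it is judged (in metres and radians):
On the way, in this order (a step that is already met when the one before it is completed fails the run):
1. the big dial has clicked into the next detent clockwise and the fingers are off the control box, the round button being out (value of joint dial between 0.5 and 0.7 rad and contact force between the fingers and controller below 0.2 N and value of joint start below 0.001 m), for 0.15 s.
2. the round button is pressed all the way in, the dial staying in that detent (value of joint dial between 0.5 and 0.7 rad and value of joint start above 0.0045 m), for 0.02 s.
At the end, for the whole second after the job is handed in: The big dial rests in the detent at 0.6 rad (within 0.1), both buttons are out (within 1 mm), the small knob is within 0.2 rad of 0, and each loose thing is within 20 mm of where it stood (value of joint dial between 0.5 and 0.7 rad and value of joint each of start, clear below 0.001 m and value of joint trim between -0.2 and 0.2 rad and distance of each of nut, jar, mug, driver, taperoll, carton from where it was at the start of the episode below 0.02 m); the robot touches nothing.
It fails at once if the round button is pressed in before the dial is turned to the next detent (value of joint start above 0.003 m and value of joint dial below 0.3 rad).
It fails at once if the square button is pressed (value of joint clear above 0.003 m).
It fails at once if the small smooth knob is turned more than 0.2 rad from 0 (not (value of joint trim between -0.2 and 0.2 rad)).
It fails at once if the control box is pressed or pinched with more than 40 N (contact force between the fingers and controller above 40 N).
It fails at once if a loose thing is lifted, carried or knocked (moved 30 mm) (distance of any of nut, jar, mug, driver, taperoll, carton from where it was at the start of the episode above 0.03 m).
It also fails if it takes over 35 s, if anything falls off the work surface, if the arm or the gripper's body presses on something with over 40 N, if the wrist force passes 120 N, or if a joint passes its speed limit or range.

## Working session

There is one attempt and no reset: what is moved stays moved. The work goes in short steps, Python scripts to look and compute and a shell command to move; the robot and the scene stay as the last step left them, time stands still between calls to the robot, and variables do not carry over. Pictures are saved under pics/ and viewed, at most 10 in all, crops included, and the job is handed in when it is done.

```bash
mkdir -p pics; cat > h.py <<'E'
import numpy as np, cv2
from rig import sense, capture, find_in, place_of
from scipy.spatial.transform import Rotation as R
def quat(q): return R.from_quat([q[1],q[2],q[3],q[0]])
def ray(c,px):
    """fixed camera: origin, dir in world"""
    T=np.linalg.inv(c["camera_from_world"])
    d=np.array([(px[0]-c["cx"])/c["fx"],-(px[1]-c["cy"])/c["fy"],-1.])
    return T[:3,3],T[:3,:3]@d
def onz(c,px,z):
    o,d=ray(c,px); return o+d*(z-o[2])/d[2]
E
python3 - <<'E'
from h import *
s=sense(); print(s)
for n in ["scene","side"]:
    c=capture(n); cv2.imwrite(f"pics/{n}.png",c["color"][...,::-1])
    print(n,[k for k in c],c["fx"],c["cx"],np.linalg.inv(c["camera_from_world"])[:3,3])
    for q,z in [("dial_face",74),("start_top",72),("clear_top",72),("trim_top",78),("controller",0),("nut",60),("jar",0),("mug",0),("feeder",0),("taperoll",0),("carton",0),("driver",0)]:
        for r in place_of(q,n)[:2]:
            print(q,round(r["conf"],2),np.round(r["centre"],1),np.round(onz(c,r["centre"],z)))
E
```

```text
{'time_s': 0.0, 'joints': array([-1.34443804e+00,  3.13411351e-01,  1.49841345e+00,  2.04855621e-05,
        1.33099369e+00, -2.23393893e-01]), 'dq': array([-0.00192203, -0.00061152, -0.0037724 ,  0.00023504,  0.0023523 ,
        0.00032728]), 'tau': array([-1.86668825e-03, -4.12272441e+01, -2.59743798e+01, -2.71074186e-04,
        4.15659844e-03,  8.41257474e-06]), 'eef_pos': array([ 228.17964718, -472.54665951,  230.76374741]), 'ee_rot': array([-6.12931794e-04,  9.74822106e-01,  2.22983152e-01,  9.03971571e-06]), 'force': array([-0.54636115, -0.0219026 ,  0.23879777]), 'wrist_torque': array([0.05253256, 0.00551315, 0.04301341]), 'grip_force': 0.0, 'grip_width': 0.9983447688258997}
scene ['color', 'depth', 'fx', 'fy', 'cx', 'cy', 'camera_from_world'] 451.26222746877045 322.5954244962163 [1231.29892851  228.53144195  689.26251689]
dial_face 0.8 [465.  282.3] [558. 204.  74.]
start_top 0.5 [410.5 246.9] [495.  78.  72.]
start_top 0.4 [462.6 402. ] [813. 251.  72.]
clear_top 0.59 [387. 279.] [608.  64.  72.]
trim_top 0.64 [393.3 260.8] [559.  60.  78.]
controller 0.72 [430.8 301.8] [56
[... 635 characters left out ...]
 72.]
clear_top 0.67 [288.4 251.3] [610.  55.  72.]
trim_top 0.61 [306.3 252.8] [562.  57.  78.]
trim_top 0.52 [236.2 248.8] [738.  90.  78.]
controller 0.67 [294.3 298.4] [565. 145.   0.]
nut 0.49 [250.3 302.6] [629. 255.  60.]
jar 0.88 [336.  327.5] [439. 216.   0.]
jar 0.2 [200.7 310.8] [764. 252.   0.]
mug 0.81 [199.  312.3] [765. 258.   0.]
mug 0.46 [297.1 298. ] [559. 141.  -0.]
feeder 0.82 [323.9 228.7] [ 589. -181.    0.]
feeder 0.45 [286.6 254.1] [649. -28.   0.]
taperoll 0.87 [236.2 250. ] [790.  -7.   0.]
taperoll 0.69 [336.9 326.9] [438. 213.   0.]
carton 0.57 [266.4 217.2] [ 776. -195.    0.]
carton 0.4 [288.9 254.3] [643. -29.   0.]
driver 0.48 [424.2 206.3] [ 326. -396.    0.]
```

View pics/scene.png

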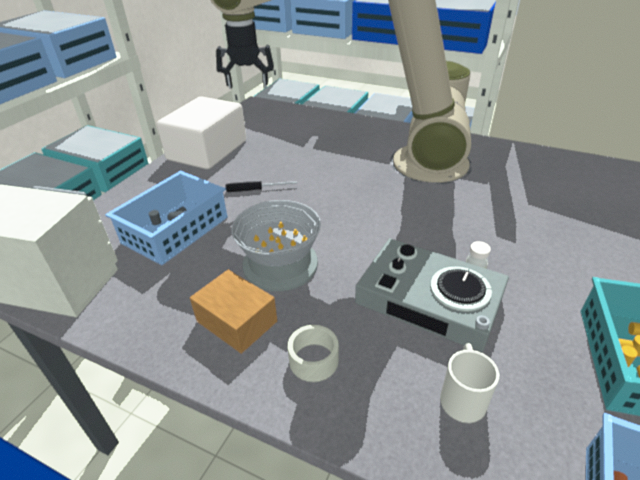

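```bash
python3 - <<'E'
from h import *
pts=[]
for n in ["scene","side"]:
    c=capture(n); d=c["depth"]; v,u=np.mgrid[:480,:640]
    P=np.stack([(u-c["cx"])/c["fx"]*d,-(v-c["cy"])/c["fy"]*d,-d,np.ones_like(d)],-1)
    W=(P@np.linalg.inv(c["camera_from_world"]).T)[...,:3]
    m=(d>0)&(abs(W[...,0]-560)<160)&(abs(W[...,1]-145)<170)
    h,e=np.histogram(W[m][:,2],np.arange(-10,120,4)); print(n,dict(zip(e[:-1],h)))
    k=m&(W[...,2]>54)&(W[...,2]<66)
    print(cv2.minAreaRect(W[k][:,:2].astype(np.float32)))
    k=m&(W[...,2]>71)&(W[...,2]<80)&(W[...,1]>140)
    print(cv2.minEnclosingCircle(W[k][:,:2].astype(np.float32)),np.median(W[k],0),k.sum())
    x=c["color"][200:360,200:520,::-1] if n=="side" else c["color"][200:360,320:640,::-1]
    cv2.imwrite(f"pics/{n}_c.png",cv2.resize(x,(800,400),interpolation=cv2.INTER_CUBIC))
E
```

```text
scene {np.int64(-10): np.int64(0), np.int64(-6): np.int64(259), np.int64(-2): np.int64(6811), np.int64(2): np.int64(500), np.int64(6): np.int64(61), np.int64(10): np.int64(155), np.int64(14): np.int64(167), np.int64(18): np.int64(193), np.int64(22): np.int64(185), np.int64(26): np.int64(203), np.int64(30): np.int64(222), np.int64(34): np.int64(214), np.int64(38): np.int64(234), np.int64(42): np.int64(256), np.int64(46): np.int64(232), np.int64(50): np.int64(255), np.int64(54): np.int64(423), np.int64(58): np.int64(4657), np.int64(62): np.int64(646), np.int64(66): np.int64(833), np.int64(70): np.int64(1076), np.int64(74): np.int64(819), np.int64(78): np.int64(48), np.int64(82): np.int64(0), np.int64(86): np.int64(0), np.int64(90): np.int64(0), np.int64(94): np.int64(0), np.int64(98): np.int64(0), np.int64(102): np.int64(0), np.int64(106): np.int64(0), np.int64(110): np.int64(0), np.int64(114): np.int64(0)}
((561.5087280273438, 142.79446411132812), (259.4006652832031, 270.150390625), 85.64787292480469)
((568.1114501953125, 224.66140747070312), 150.67779541015625) [570.01520827 201.9108
[... 445 characters left out ...]
): np.int64(174), np.int64(50): np.int64(162), np.int64(54): np.int64(778), np.int64(58): np.int64(2276), np.int64(62): np.int64(466), np.int64(66): np.int64(561), np.int64(70): np.int64(753), np.int64(74): np.int64(343), np.int64(78): np.int64(19), np.int64(82): np.int64(0), np.int64(86): np.int64(0), np.int64(90): np.int64(0), np.int64(94): np.int64(0), np.int64(98): np.int64(0), np.int64(102): np.int64(0), np.int64(106): np.int64(0), np.int64(110): np.int64(0), np.int64(114): np.int64(0)}
((550.8573608398438, 145.85861206054688), (264.4156799316406, 284.00830078125), 84.96420288085938)
((570.2801513671875, 227.70054626464844), 150.135498046875) [566.18501313 206.01637624  73.4304218 ] 814
```

```bash
python3 -m jog '[{"tx":50,"ty":-36,"jaw":1},{"tx":50,"ty":-36,"jaw":1},{"tx":50,"ty":-36,"jaw":1},{"tx":50,"ty":-36,"jaw":1},{"tx":50,"ty":-36,"jaw":1}]'; python3 -m jog '[{"tx":50,"ty":-36,"jaw":1},{"tx":50,"ty":-36,"jaw":1},{"tx":50,"ty":-36,"jaw":1},{"tx":50,"ty":-36,"jaw":1},{"tx":50,"ty":-36,"jaw":1}]'; python3 -m jog '[{"jaw":1},{"jaw":1}]'
python3 - <<'E'
from h import *
s=sense(); c=capture("wrist"); cv2.imwrite("pics/w1.png",c["color"][...,::-1])
print(s["eef_pos"],s["ee_rot"],s["grip_width"],s["force"],s["joints"]); print({k:c[k] for k in c if k not in("color","depth")})
for q in ["dial_face","start_top","clear_top","trim_top"]: print(q,[(round(r["conf"],2),np.round(r["centre"])) for r in place_of(q,"wrist")])
E
```

```text
[ 228.24846331 -472.78833393  231.30275883] [2.82901023e-06 9.74814340e-01 2.23017942e-01 1.23835031e-05] 0.9959434236230197 [ 0.09010599 -0.07753459 -0.58637607] [-1.34441542e+00  3.12872822e-01  1.49771415e+00  2.54879560e-05
  1.33099999e+00 -2.23443739e-01]
{'fx': 371.64829954431775, 'fy': 371.64829954431775, 'cx': 319.5208313034613, 'cy': 250.18477515296118, 'mount': array([[ 1.71049547e-03,  9.51192253e-01,  3.08594188e-01,
         7.99485295e+01],
       [ 9.99997973e-01, -1.29912919e-03, -1.53849425e-03,
        -1.16392534e+00],
       [-1.06250009e-03,  3.08596194e-01, -9.51192546e-01,
        -1.43339008e+02],
       [ 0.00000000e+00,  0.00000000e+00,  0.00000000e+00,
         1.00000000e+00]])}
dial_face []
start_top []
clear_top []
trim_top []schema error: expected keys tx, ty, tz, ax, ay, az, jaw
schema error: expected keys tx, ty, tz, ax, ay, az, jaw
schema error: expected keys tx, ty, tz, ax, ay, az, jaw
```

View pics/w1.png

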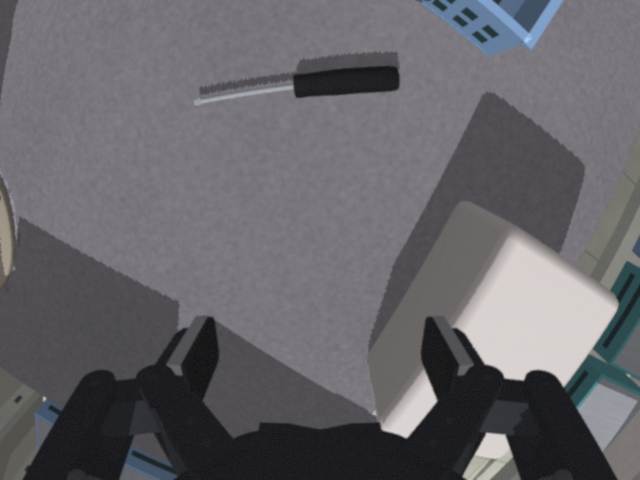

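View pics/scene_c.png

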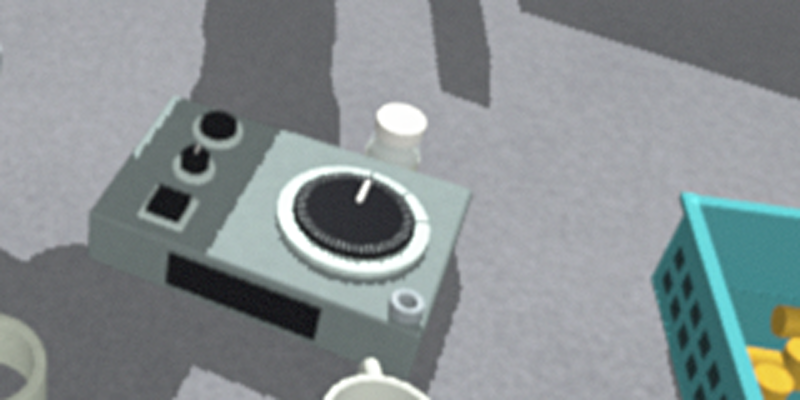

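The scene view shows the box with the dial at about (463,285), round button (408,251), knob (398,264) and square button (387,281). The wrist view shows only the driver and a white block, so I'm moving over the box. All keys have to be given in each row.

```bash

python3 -m jog '[{"tx":50,"ty":-36,"tz":0,"ax":0,"ay":0,"az":0,"jaw":1},{"tx":50,"ty":-36,"tz":0,"ax":0,"ay":0,"az":0,"jaw":1},{"tx":50,"ty":-36,"tz":0,"ax":0,"ay":0,"az":0,"jaw":1},{"tx":50,"ty":-36,"tz":0,"ax":0,"ay":0,"az":0,"jaw":1},{"tx":50,"ty":-36,"tz":0,"ax":0,"ay":0,"az":0,"jaw":1}]'
python3 -m jog '[{"tx":50,"ty":-36,"tz":0,"ax":0,"ay":0,"az":0,"jaw":1},{"tx":50,"ty":-36,"tz":0,"ax":0,"ay":0,"az":0,"jaw":1},{"tx":50,"ty":-36,"tz":0,"ax":0,"ay":0,"az":0,"jaw":1},{"tx":50,"ty":-36,"tz":0,"ax":0,"ay":0,"az":0,"jaw":1},{"tx":0,"ty":0,"tz":0,"ax":0,"ay":0,"az":0,"jaw":1}]'
cat >> h.py <<'E'
def wray(c,s,px):
    p=np.array([px[0]-c["cx"],px[1]-c["cy"]]); r=np.hypot(*p); t=r/c["fx"]
    v=np.array([p[0]/r*np.sin(t),-p[1]/r*np.sin(t),-np.cos(t)])
    M=c["mount"]; Rt=quat(s["ee_rot"]).as_matrix()
    return Rt@M[:3,3]+s["eef_pos"], Rt@M[:3,:3]@v
def wonz(c,s,px,z):
    o,d=wray(c,s,px); return o+d*(z-o[2])/d[2]
def look(name):
    s=sense(); c=capture("wrist"); cv2.imwrite(f"pics/{name}.png",c["color"][...,::-1])
    np.savez(f"{name}.npz",**{k:c[k] for k in c},**{k:s[k] for k in("eef_pos","ee_rot")})
    print(s["time_s"],s["eef_pos"],s["ee_rot"],s["grip_width"],s["force"],np.round(s["joints"],2))
    for q,z in [("dial_face",74),("start_top",72),("clear_top",72),("trim_top",78)]:
        print(q,[(round(r["conf"],2),np.round(r["centre"]),np.round(wonz(c,s,r["centre"],z),1)) for r in place_of(q,"wrist")])
E
python3 -c "
from h import *
look('w2')"
```

```text
time_s: 2.28
eef_pos: [375.7, -200.2, 231.5]
ee_rot: [0.0, 0.975, 0.223, 0.0]
force: [1.3, -0.2, -0.3]
grip_width: 0.005
grip_force: 0.0
time_s: 2.9
eef_pos: [493.4, 17.8, 231.0]
ee_rot: [-0.0, 0.974, 0.226, 0.0]
force: [0.3, -1.4, -0.7]
grip_width: -0.002
grip_force: 0.0
2.9 [493.37699726  17.82059043 231.01066673] [-2.44937341e-04  9.74207837e-01  2.25652455e-01  4.08406392e-06] -0.0019036776850131078 [ 0.32072395 -1.38207873 -0.65007648] [-0.2   0.24  1.59  0.    1.31  0.91]
dial_face [(0.93, array([167.,  64.]), array([567.2, 197.1,  74. ]))]
start_top [(0.58, array([267., 193.]), array([502.3,  71.7,  72. ]))]
clear_top [(0.69, array([333.,  78.]), array([610.2,  64.3,  72. ]))]
trim_top [(0.9, array([299., 137.]), array([555.6,  66.9,  78. ]))]
```

View pics/w2.png

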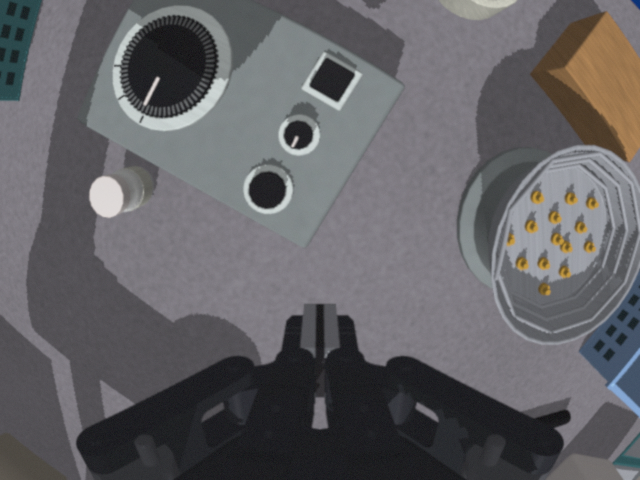

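The wrist view shows the dial face at about (168,65) with its pointer to the lower left, round button (268,189), knob (299,134), square button (333,78) and jar (118,195). The fit gives a box yaw of about -0.075 and the dial axis at about (566,197). I'll move above the contact point, with the axis at tool (0,-28).

```bash

python3 -m jog '[{"tx":36,"ty":-25.3,"tz":20,"ax":0,"ay":0,"az":0,"jaw":1},{"tx":36,"ty":-25.3,"tz":30,"ax":0,"ay":0,"az":0,"jaw":1},{"tx":36,"ty":-25.3,"tz":35,"ax":0,"ay":0,"az":0,"jaw":1},{"tx":36,"ty":-25.1,"tz":35,"ax":0,"ay":0,"az":0,"jaw":1},{"tx":0,"ty":0,"tz":0,"ax":0,"ay":0,"az":0,"jaw":1}]'
python3 -c "
from h import *
look('w3')"
```

```text
time_s: 3.78
eef_pos: [577.6, 168.7, 108.0]
ee_rot: [-0.0, 0.975, 0.223, -0.003]
force: [-0.3, -0.1, 0.0]
grip_width: 0.002
grip_force: 0.0
3.775 [577.60931274 168.73616427 107.9710417 ] [-4.53034928e-04  9.74730693e-01  2.23366515e-01 -2.69649662e-03] 0.0015221017470025727 [-2.55938398e-01 -1.13303100e-01  3.01140052e-05] [0.09 0.6  1.4  0.   1.15 1.21]
dial_face [(0.98, array([260., 286.]), array([565.7, 198.9,  74. ]))]
start_top [(0.5, array([229., 115.]), array([639., 248.,  72.]))]
clear_top [(0.77, array([501., 310.]), array([609.8,  66.4,  72. ]))]
trim_top [(0.63, array([453., 384.]), array([555.9,  67.5,  78. ]))]
```

View pics/w3.png

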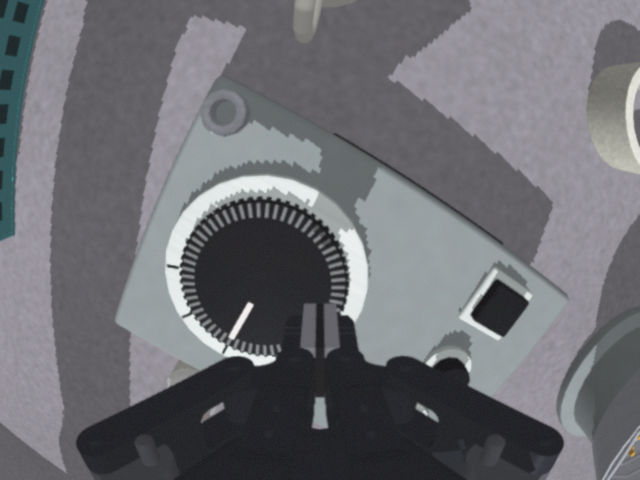

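The wrist view shows the dial face centre near (262,280), the pointer aimed at the lower-left tick, and the next ticks clockwise at (185,315) and (172,266). I'll correct by (2.3,-3.4) and descend.

```bash

python3 -m jog '[{"tx":2.3,"ty":-3.4,"tz":15,"ax":0,"ay":0,"az":0,"jaw":1},{"tx":0,"ty":0,"tz":12,"ax":0,"ay":0,"az":0,"jaw":1},{"tx":0,"ty":0,"tz":3,"ax":0,"ay":0,"az":0,"jaw":1},{"tx":0,"ty":0,"tz":0,"ax":0,"ay":0,"az":0,"jaw":1},{"tx":0,"ty":0,"tz":0,"ax":0,"ay":0,"az":0,"jaw":1}]'
python3 -c "
from h import *
s=sense();print(s['eef_pos'],s['force'],s['ee_rot'])"
```

```text
time_s: 4.65
eef_pos: [579.2, 172.3, 81.6]
ee_rot: [0.0, 0.975, 0.223, 0.0]
force: [-0.6, 0.2, -0.0]
grip_width: -0.003
grip_force: 0.0
[579.18883741 172.26658531  81.6317626 ] [-6.11430505e-01  1.53560582e-01 -2.98310266e-04] [4.89835703e-05 9.74811425e-01 2.23030449e-01 3.18723818e-04]
```

```bash

python3 -m jog '[{"tx":0,"ty":0,"tz":5.5,"ax":0,"ay":0,"az":0,"jaw":1},{"tx":0,"ty":0,"tz":2,"ax":0,"ay":0,"az":0,"jaw":1},{"tx":0,"ty":0,"tz":1.5,"ax":0,"ay":0,"az":0,"jaw":1},{"tx":0,"ty":0,"tz":0,"ax":0,"ay":0,"az":0,"jaw":1}]'
```

```text
time_s: 5.15
eef_pos: [579.2, 172.3, 72.7]
ee_rot: [0.0, 0.975, 0.223, 0.0]
force: [-1.5, -0.5, 4.0]
grip_width: -0.001
grip_force: 2.1
```

```bash

python3 -m jog '[{"tx":0,"ty":0,"tz":1.3,"ax":0,"ay":0,"az":0,"jaw":1},{"tx":0,"ty":0,"tz":0,"ax":0,"ay":0,"az":0,"jaw":1},{"tx":-3.4,"ty":-0.2,"tz":0,"ax":0,"ay":0,"az":0.12,"jaw":1},{"tx":-3.4,"ty":-0.2,"tz":0,"ax":0,"ay":0,"az":0.12,"jaw":1},{"tx":0,"ty":0,"tz":0,"ax":0,"ay":0,"az":0,"jaw":1}]'
python3 -c "
from h import *
look('w4')"
```

```text
time_s: 5.78
eef_pos: [573.1, 170.0, 71.5]
ee_rot: [0.0, 0.995, 0.104, 0.001]
force: [1.1, -0.1, 5.3]
grip_width: 0.0
grip_force: 2.6
5.775 [573.09842687 170.01336466  71.54850886] [1.98446163e-05 9.94580207e-01 1.03967502e-01 9.84734416e-04] 0.0004915607382541248 [ 1.06481291 -0.05071142  5.3036431 ] [ 0.09  0.63  1.45 -0.    1.06  1.46]
dial_face [(0.91, array([258., 322.]), array([568.6, 197.6,  74. ]))]
start_top []
clear_top [(0.78, array([548., 288.]), array([609.5,  65.8,  72. ]))]
trim_top [(0.58, array([510., 385.]), array([555.8,  66.3,  78. ]))]
```

View pics/w4.png

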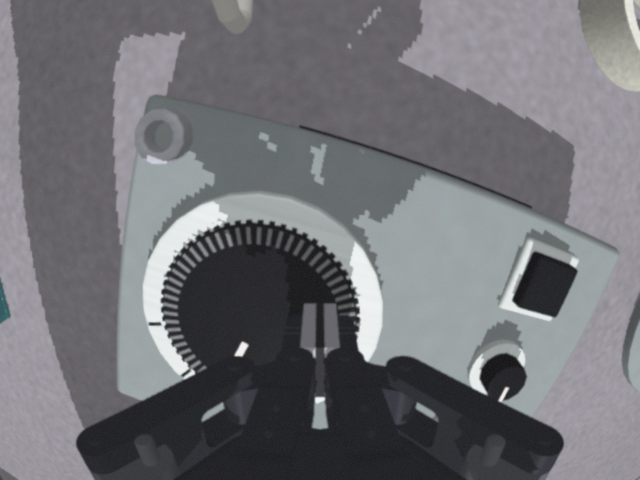

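The dial is following: in the picture, which turns with the tool, the pointer's inner end stays below left of the centre at (243,345). I'll continue the arc.

```bash

python3 -m jog '[{"tx":-3.4,"ty":-0.2,"tz":0,"ax":0,"ay":0,"az":0.12,"jaw":1},{"tx":-3.4,"ty":-0.2,"tz":0,"ax":0,"ay":0,"az":0.12,"jaw":1},{"tx":-3.4,"ty":-0.2,"tz":0,"ax":0,"ay":0,"az":0.12,"jaw":1},{"tx":0,"ty":0,"tz":0,"ax":0,"ay":0,"az":0,"jaw":1}]'
python3 -c "
from h import *
print(sense()['wrist_torque'])
look('w5')"
```

```text
time_s: 6.52
eef_pos: [562.6, 169.6, 71.4]
ee_rot: [0.0, 0.997, -0.076, 0.001]
force: [1.0, -1.7, 5.1]
grip_width: -0.002
grip_force: 2.7
[-0.18797121 -0.0012172   0.01381373]
6.525 [562.64048749 169.57839246  71.4019726 ] [ 7.22415194e-05  9.97130462e-01 -7.57001997e-02  5.62132871e-04] -0.002325338401301799 [ 0.97078349 -1.66397109  5.09519899] [ 0.09  0.61  1.49 -0.    1.04  1.82]
dial_face [(0.61, array([258., 322.]), array([567.3, 197. ,  74. ]))]
start_top [(0.68, array([516., 388.]), array([500.9,  71. ,  72. ]))]
clear_top [(0.72, array([544., 189.]), array([608.7,  63.7,  72. ]))]
trim_top [(0.86, array([538., 306.]), array([554.9,  68.2,  78. ]))]
```

View pics/w5.png

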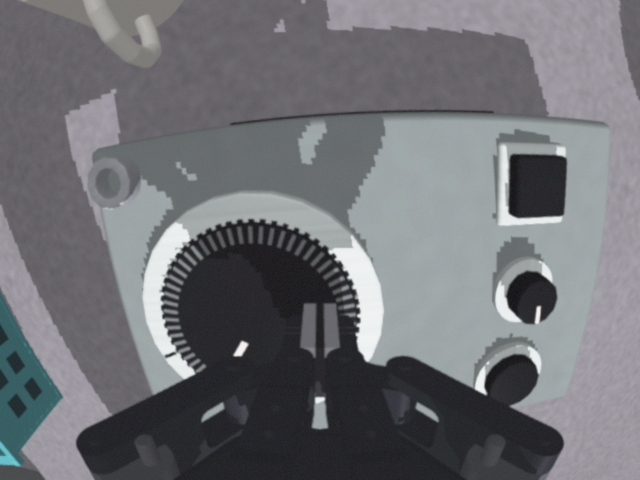

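The dial kept following, with the pointer at (240,350) in the view that turns with the tool. I'll lift off and move above the round button.

```bash

python3 -m jog '[{"tx":0,"ty":0,"tz":-15,"ax":0,"ay":0,"az":0,"jaw":1},{"tx":0,"ty":0,"tz":-25,"ax":0,"ay":0,"az":0,"jaw":1},{"tx":-15.6,"ty":36.2,"tz":0,"ax":0,"ay":0,"az":0,"jaw":1},{"tx":-30,"ty":35,"tz":0,"ax":0,"ay":0,"az":0,"jaw":1},{"tx":0,"ty":35,"tz":0,"ax":0,"ay":0,"az":0,"jaw":1}]'
python3 -m jog '[{"tx":0,"ty":0,"tz":0,"ax":0,"ay":0,"az":0,"jaw":1},{"tx":0,"ty":0,"tz":0,"ax":0,"ay":0,"az":0,"jaw":1}]'
python3 -c "
from h import *
look('w6')
for n in ['scene','side']:
    c=capture(n)
    r,k=(slice(220,340),slice(360,520)) if n=='scene' else (slice(225,345),slice(225,385))
    cv2.imwrite(f'pics/{n}2.png',cv2.resize(c['color'][r,k,::-1],(800,600),interpolation=cv2.INTER_CUBIC))
    for q,z in [('start_top',72),('dial_face',74)]:
        for p in place_of(q,n)[:2]: print(n,q,p['conf'],onz(c,p['centre'],z))
"
```

```text
time_s: 7.4
eef_pos: [499.7, 71.2, 111.6]
ee_rot: [-0.0, 0.997, -0.075, -0.0]
force: [1.0, -0.3, 0.5]
grip_width: -0.0
grip_force: 0.0
time_s: 7.65
eef_pos: [501.6, 71.9, 111.4]
ee_rot: [-0.0, 0.997, -0.075, 0.0]
force: [-0.1, -1.0, 1.0]
grip_width: -0.001
grip_force: 0.0
7.65 [501.61672827  71.90137741 111.36088747] [-1.11359546e-04  9.97178007e-01 -7.50730927e-02  2.00346062e-04] -0.0013993014042512379 [-0.06933958 -1.03440199  1.01671415] [-0.09  0.4   1.71  0.    1.03  1.63]
dial_face [(0.56, array([ 86., 210.]), array([565.5, 198. ,  74. ]))]
start_top [(0.58, array([318., 284.]), array([503.2,  73.5,  72. ]))]
clear_top [(0.83, array([305.,  77.]), array([609.1,  64.1,  72. ]))]
trim_top [(0.83, array([310., 186.]), array([556.3,  69.3,  78. ]))]
scene start_top 0.7 [509.8422858  75.7897414  72.       ]
scene dial_face 0.75 [562.80560337 197.32121174  74.        ]
side start_top 0.66 [503.7426211   79.35992309  72.        ]
side dial_face 0.73 [557.65990164 206.06830529  74.        ]
```

View pics/w6.png

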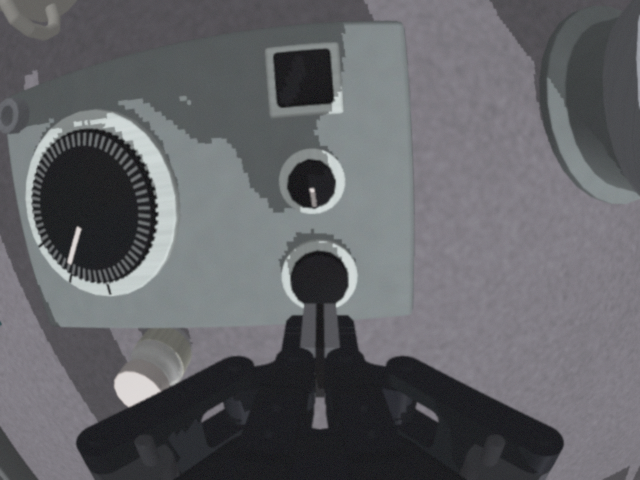

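View pics/scene2.png

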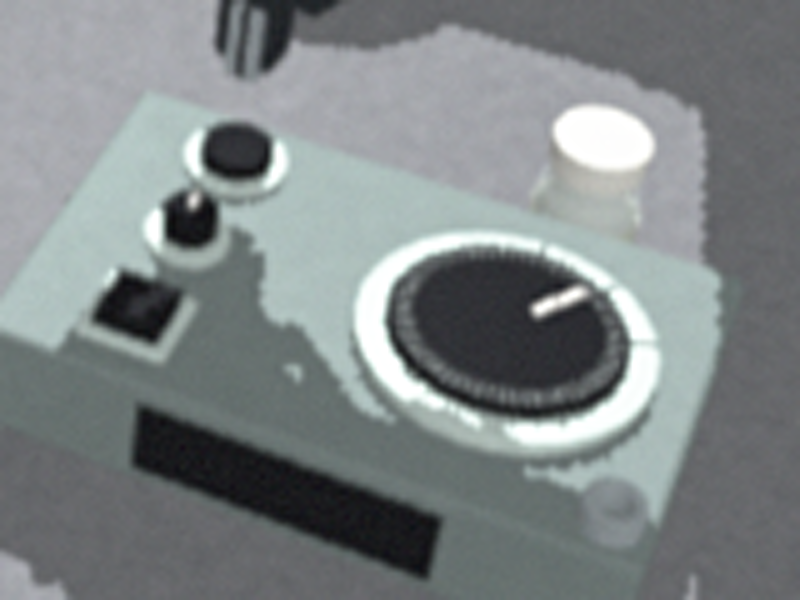

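The dial pointer sits on the middle tick: (73,260) in the wrist view, and (590,290) in the scene crop between ticks (545,247) and (650,342). The TCP is above the round button, so I'll press it.

```bash

python3 -m jog '[{"tx":1,"ty":-1,"tz":20,"ax":0,"ay":0,"az":0,"jaw":1},{"tx":0,"ty":0,"tz":16,"ax":0,"ay":0,"az":0,"jaw":1},{"tx":0,"ty":0,"tz":5,"ax":0,"ay":0,"az":0,"jaw":1},{"tx":0,"ty":0,"tz":2.5,"ax":0,"ay":0,"az":0,"jaw":1},{"tx":0,"ty":0,"tz":0,"ax":0,"ay":0,"az":0,"jaw":1}]'
```

```text
time_s: 8.82
eef_pos: [502.5, 72.4, 67.8]
ee_rot: [0.0, 0.997, -0.075, -0.0]
force: [-2.7, -1.0, 3.6]
grip_width: 0.0
grip_force: 1.9
```

```bash

python3 -m jog '[{"tx":0,"ty":0,"tz":1.2,"ax":0,"ay":0,"az":0,"jaw":1},{"tx":0,"ty":0,"tz":0.6,"ax":0,"ay":0,"az":0,"jaw":1},{"tx":0,"ty":0,"tz":0.2,"ax":0,"ay":0,"az":0,"jaw":1},{"tx":0,"ty":0,"tz":0,"ax":0,"ay":0,"az":0,"jaw":1}]'
```

```text
time_s: 9.32
eef_pos: [502.7, 72.4, 66.0]
ee_rot: [0.0, 0.997, -0.075, 0.0]
force: [-3.3, 0.2, 8.2]
grip_width: -0.006
grip_force: 4.0
```

The force is 8.2 N at z = 66.0, so the button has bottomed. I'll release, retreat and check.

```bash

python3 -m jog '[{"tx":0,"ty":0,"tz":-10,"ax":0,"ay":0,"az":0,"jaw":1},{"tx":0,"ty":0,"tz":-40,"ax":0,"ay":0,"az":0,"jaw":1},{"tx":0,"ty":0,"tz":-50,"ax":0,"ay":0,"az":0,"jaw":1},{"tx":0,"ty":0,"tz":-50,"ax":0,"ay":0,"az":0,"jaw":1},{"tx":0,"ty":0,"tz":0,"ax":0,"ay":0,"az":0,"jaw":1}]'
python3 -m jog '[{"tx":0,"ty":0,"tz":0,"ax":0,"ay":0,"az":0,"jaw":1},{"tx":0,"ty":0,"tz":0,"ax":0,"ay":0,"az":0,"jaw":1}]'
python3 -c "
from h import *
look('w7')"
```

```text
time_s: 9.95
eef_pos: [504.2, 72.3, 219.4]
ee_rot: [0.0, 0.997, -0.075, 0.004]
force: [0.3, -0.1, -0.5]
grip_width: 0.001
grip_force: 0.0
time_s: 10.2
eef_pos: [502.1, 72.4, 214.4]
ee_rot: [-0.0, 0.997, -0.075, -0.001]
force: [-0.2, -0.2, 0.4]
grip_width: 0.003
grip_force: 0.0
10.2 [502.08990722  72.40508482 214.35211828] [-2.09066050e-05  9.97177620e-01 -7.50702664e-02 -1.11781764e-03] 0.0026757304078998466 [-0.22837704 -0.18106588  0.42977179] [-0.09  0.29  1.58  0.    1.28  1.63]
dial_face [(0.56, array([157., 181.]), array([567.4, 197.7,  74. ]))]
start_top [(0.77, array([321., 230.]), array([505.5,  71.8,  72. ]))]
clear_top [(0.87, array([312.,  96.]), array([609.8,  63. ,  72. ])), (0.32, array([116.,   4.]), array([729.8, 212.5,  72. ]))]
trim_top [(0.6, array([315., 165.]), array([557.2,  68.6,  78. ]))]
```

View pics/w7.png

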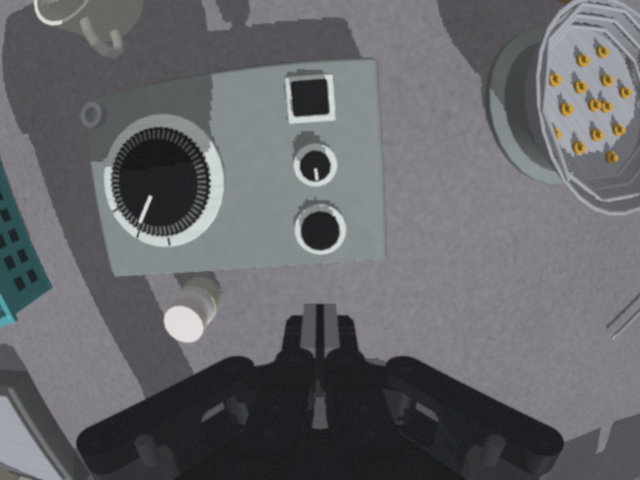

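The pointer is still on the middle tick at (138,235), the round button at (321,230) is out, and the jar and nut are where they were. I'm handing the job in.

```bash
python3 -c "
from rig import finish_job
print(finish_job())"
```

```text
the job is handed in; nothing more can be done
None
```

I turned the dial one click clockwise to the 0.6 detent, then pressed the round button fully in and let it come back out. The last picture shows the dial on the middle tick, the arm clear and the nearby loose things undisturbed; the job is handed in, and no verdict was returned.

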